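# Change the sampling filter and draw a gas sample

### The arm

A 6-joint arm with a two-finger parallel gripper is mounted at the origin on the work surface. World frame = base frame: x ahead of the robot, y to its left, z up, the work surface at z = 0. Lengths are in mm, angles in degrees, forces in N, time in s.
With the tool pointing down it reaches from about 350 to 850 mm from the base axis. Payload 8.1 kg.
Tool frame: the origin (TCP) lies where the fingers leave the gripper's body, on its centre line; the fingertips stand 73 mm ahead of it and the grasp point (between the pads) lies 54 mm ahead of it; z points along the fingers, y is the line along which they close (so a half turn about z gives the same grasp; the last joint's range is limited). The gripper opens to 85 mm and grips with 20 to 120 N. Pads are 22 mm wide; open, the fingers measure 114 mm over their backs; the gripper's body (76 mm by 85 mm) begins 54 mm behind the grasp point. The pads swing forward as they close: fully open they stand 13 mm farther back than shut.
Start: joints at [-72.846, 7.471, 85.268, -0, 87.261, -4.893], TCP at [225.244, -556.121, 303.892] pointing down, gripper open.
Joint ranges: [-169.43, 169.43], [-51.17, 129.36], [1.28, 143.12], [-76.62, 256.62], [0, 156.53], [-152.29, 152.29]. Speed limits (degrees/s): [136.94, 136.94, 159.86, 180, 180, 180].

### API

Orientations are given as [roll, pitch, yaw] about the fixed x, y, z axes, in that order (R = Rz(yaw) Ry(pitch) Rx(roll)).
In Python, from bench import sense, optics, r gives the robot as it stands.
- The arm moves only by the tool servo_tool, never from a script. Its argument "plan" is a list that holds one entry, the list of rows, each a list of 5 numbers: the shift along the world's x, y, z in m, then the turn about the world's z in degrees, then the finger opening in m, from 0 to 0.0854. A call has 1 to 10 rows; each row shifts and turns the commanded pose from where the row before left it; what a row does not reach is not made up. A row lasts 1/10 s, in which the tool goes at most 50 mm and 8.59 degrees, less where a joint would pass 70% of its speed; a pose out of reach is approached as far as the arm can. A call is refused whole if a number of a shift passes 0.05 or a number of a turn 8.59, either way. A call with a gripper value outside its range is refused whole. The fingers move at their own pace and stop on an object; "force" is the grip in N (left out, the last holds). Time passes only in rows, so rows that do not move let the fingers close. It gives the time, the measured TCP pose, the force, the opening and the grip force at its end, in the units of the state.
- sense(): the state, without advancing time (a new reading comes with each control period).
- optics.snapshot(name): name is "scene" or "top" or "wrist"; returns a dict with "frame" (480x640x3 uint8, blue, green, red), "fx", "fy", "cx", "cy" (pixels), "cam_to_world" (4x4, takes a point from camera to world coordinates). Camera axes: x right, y down, z forward; pixel columns grow to the right and rows downward; lengths in mm; the calibration is good to about 2 mm. A picture is of the moment at which its call begins. There is no depth.
- r.hand_in(): hands the job in; it is judged then, once.
The state is a dict: "time": time; "joint_pos": joint angles; "qd": joint speeds; "joint_efforts": joint torques, N m; "tool_pos": TCP position; "tcp_rot": TCP orientation; "ft_force": force on the tool from outside, world axes, zero at the start; "wrist_torque": the same for the moment, N m; "finger_gap": finger opening in mm; "grip_force": force on a finger pad.
Only numpy, scipy, OpenCV 4.12 (cv2) and the standard library are available. Lean on these libraries where they do the work, as an engineer would, in place of code of your own. Each camera call takes 0.05 s, during which the arm holds its last target. There are 200 camera calls.

### The job

Swap the two filter canisters, so that the fresh green one stands upright on the blue inlet dock and the used yellow one upright on the black spare dock, each set down gently and wholly on its disc. Then draw a sample: pull the sampler's orange paddle out until the red pointer stands within the green band, not running well past it, hold it there for a second, and ease it back until it is fully home without letting it snap. Leave everything else where it stands.

Things in the scene. Friction and masses are not known exactly. Their poses are not given: they have to be found in the camera images.
- sampler: fixed gas sampler: dark foot plate 130 x 90 x 12 thick (its x 5 to 135 mm) and a white housing, 40 thick x 56 wide x 130 long, leaning 26 degrees from vertical; long axis along (-0.438, 0, 0.899) in its frame. Origin on the table straight below the paddle's grip point (plunger home); x away from the robot at yaw 0, z up. Highest point (plunger home) 208 mm
- paddle (a point): grip point of the orange paddle on the plunger: flat plate 14 thick, 60 wide, 44 long along the axis; the point is 4 mm beyond the plate's middle and 46 mm beyond the housing's end, 188 mm above the table when home. Frame: z = direction of pull (26 degrees off vertical), y = along the width, x = normal of the flat faces (up and away from the robot)
- plunger (a joint): how far the sprung plunger is pulled out, m; 0 = fully home, stop at 0.085. A spring pulls it home: 2.7 N at home, 90 N/m more, with some damping
- pointer (a point): tip of the thin red pointer that travels with the plunger along the scale on the housing's upper, far face; frame as the paddle's (z = pull direction)
- band (a point): centre of the green band on the scale, 12 mm tall along the axis, set at a different place each time (pull of 30 to 60 mm); same frame as the pointer. It must not be moved
- marker (a joint): the pull, m, at which the red pointer stands at the centre of the green band
- inlet_dock: inlet dock, fixed: blue disc 84 dia x 6 thick with a white manifold block behind it (26 x 60 x 45 high plus a small nozzle to 57, its centre 67 mm along the dock's +x). Origin at the centre of the disc's underside; filter stands on the disc, 6 mm above the table
- spare_dock: spare dock, fixed: black disc 84 dia x 6 thick; origin at the centre of its underside
- used_filter: used filter canister, yellow cylinder 52 dia x 100 high with a black cap 34 dia to 112, 0.15 to 0.4 kg; origin at the centre of its underside, z up. Starts on the inlet dock
- fresh_filter: fresh filter canister, green, otherwise the same as the used one. Starts on the spare dock
- media_bottle: amber media bottle, blue cap, 52 dia x 110 high mm; origin at the centre of its underside, z up. Bystander, loose
- dish_stack: stack of four round culture dishes, 60 dia x 47 high mm; origin at the centre of its underside, z up. Bystander, loose
- tip_box: blue pipette-tip box with clear lid, 70 (its x) x 100 (its y) x 53 high mm; origin at the centre of its underside, z up. Bystander, loose
- monitor: small grey temperature display on a foot, 60 (its x) x 100 (its y) x 95 high mm; origin at the centre of its underside, z up. Bystander, loose
- tube_pot: white open pot, 80 dia x 80 high mm; origin at the centre of its underside, z up. Bystander, loose
- spray_bottle: white spray bottle, red cap, 70 dia x 190 high mm; origin at the centre of its underside, z up. Bystander, loose
- wipe_jar: white jar, green lid, 80 dia x 130 high mm; origin at the centre of its underside, z up. Bystander, loose

How it is judged (in metres and radians):
On the way, in this order (a step that is already met when the one before it is completed fails the run):
1. the filters have changed places, upright, let go (horizontal distance between used_filter and spare_dock below 0.015 m and angle between each of used_filter, fresh_filter's own z axis and vertical below 0.1 rad and z of used_filter in the frame of spare_dock between 0.002 and 0.01 m and contact force between each of used_filter, fresh_filter and the fingers below 0.3 N and linear speed of each of used_filter, fresh_filter below 0.02 m/s and horizontal distance between fresh_filter and inlet_dock below 0.015 m and z of fresh_filter in the frame of inlet_dock between 0.002 and 0.01 m), for 0.2 s.
2. the pointer is held within the green band (6 mm either side of its centre) for 0.8 s (z of pointer in the frame of band between -0.006 and 0.006 m), for 0.8 s.
At the end, for the whole second after the job is handed in: The green filter stands upright at rest on the inlet dock and the yellow one on the spare dock, each centred within 15 mm and let go, and the plunger is back home within 3 mm (all of step 1 and value of joint plunger below 0.003 m); the robot touches nothing.
It fails at once if a bystander was pushed more than 25 mm or tipped (distance of any of media_bottle, dish_stack, tip_box, monitor, tube_pot, spray_bottle, wipe_jar from where it was at the start of the episode above 0.025 m or angle between any of media_bottle, dish_stack, tip_box, monitor, tube_pot, spray_bottle, wipe_jar's own z axis and vertical above 0.3 rad).
It fails at once if a filter was tipped over, or let go in the air and dropped (angle between any of used_filter, fresh_filter's own z axis and vertical above 0.7 rad or (contact force between used_filter and the fingers below 0.3 N and linear speed of used_filter above 0.4 m/s) or (contact force between fresh_filter and the fingers below 0.3 N and linear speed of fresh_filter above 0.4 m/s)).
It fails at once if the plunger was pulled well past the green band (over 15 mm beyond its centre) (z of pointer in the frame of band above 0.015 m).
It fails at once if the plunger was let snap back (faster than 0.25 m/s) (velocity of joint plunger below -0.25 m/s).
It fails at once if the green band was shifted (distance of band from where it was at the start of the episode above 0.004 m).
It also fails if it takes over 72 s, if anything falls off the work surface, if the arm or the gripper's body presses on something with over 40 N, if the wrist force passes 120 N, or if a joint passes its speed limit or range.

## Working session

There is one attempt and no reset: what is moved stays moved. The work goes in short steps, Python scripts to look and compute and a tool call to move; the robot and the scene stay as the last step left them, time stands still between calls to the robot, and variables do not carry over. Pictures are saved under pics/ and viewed, at most 10 in all, crops included, and the job is handed in when it is done.

Besides the shell and the picture viewer there is one more tool, called as name(argument=value, ...), one argument or row to a line, values as JSON. servo_tool: Moves the arm, as the interface text tells. Its arguments: {"type":"object","properties":{"plan":{"type":"array"},"force":{"type":"number"}},"required":["plan"]}

```bash
mkdir -p pics
cat > h.py <<'E'
import cv2,numpy as np
from bench import sense,optics,r
def snap(n,f=None):
    s=optics.snapshot(n)
    if f: cv2.imwrite('pics/'+f,s['frame'])
    return s
def ray(s,u,v):
    T=np.array(s['cam_to_world']);d=T[:3,:3]@[(u-s['cx'])/s['fx'],(v-s['cy'])/s['fy'],1]
    return T[:3,3],d/np.linalg.norm(d)
def onz(s,u,v,z):
    o,d=ray(s,u,v);return o+d*(z-o[2])/d[2]
def proj(s,p):
    T=np.array(s['cam_to_world']);q=T[:3,:3].T@(np.array(p)-T[:3,3])
    return s['fx']*q[0]/q[2]+s['cx'],s['fy']*q[1]/q[2]+s['cy']
def two(s1,p1,s2,p2):
    o1,d1=ray(s1,*p1);o2,d2=ray(s2,*p2)
    t=np.linalg.lstsq(np.c_[d1,-d2],o2-o1,rcond=None)[0]
    a,b=o1+t[0]*d1,o2+t[1]*d2;return (a+b)/2,np.linalg.norm(a-b)
E
python3 - <<'E'
from h import *
for n in('top','scene'):
    s=snap(n,n+'0.png');print(n,s['fx'],np.round(s['cam_to_world'],3).tolist())
print(sense())
E
```

```text
top 488.60617758762015 [[0.003, -0.994, 0.113, 367.681], [-1.0, -0.002, 0.008, -2.977], [-0.007, -0.113, -0.994, 1477.206], [0.0, 0.0, 0.0, 1.0]]
scene 576.4531387522047 [[0.786, 0.519, -0.335, 979.152], [0.618, -0.66, 0.427, -555.589], [0.001, -0.543, -0.84, 1308.796], [0.0, 0.0, 0.0, 1.0]]
{'time': 0.1, 'joint_pos': array([-7.28450637e+01,  7.51247724e+00,  8.53231942e+01,  1.37890132e-03,
        8.72630918e+01, -4.89420151e+00]), 'qd': array([-0.02571995, -0.10047513, -0.1419339 , -0.01998699, -0.09305338,
        0.01660689]), 'joint_efforts': array([ 1.19263754e-03, -5.70954180e+01, -5.01939833e+01, -2.05920769e-04,
        8.14680388e-03, -2.51801788e-05]), 'tool_pos': array([ 225.1442482 , -555.74511268,  302.93007579]), 'tcp_rot': array([-1.79901714e+02, -9.79828313e-03,  2.20490624e+01]), 'ft_force': array([ 0.19254865, -0.60108731, -0.03258684]), 'wrist_torque': array([ 0.01660107,  0.02007331, -0.01535428]), 'grip_force': 0.0, 'finger_gap': 85.11330643010363}
```

View pics/top0.png

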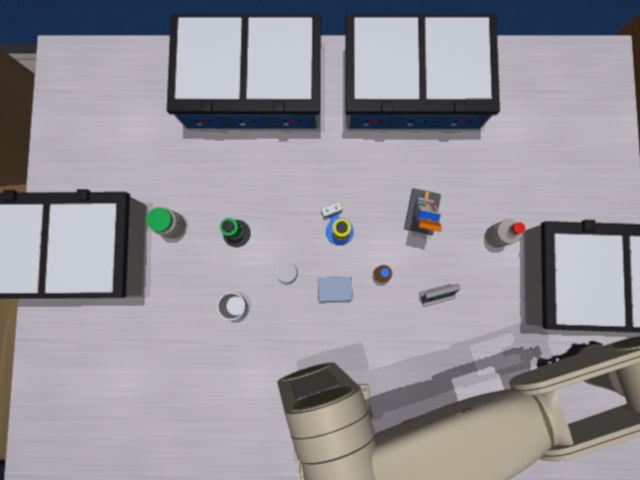

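View pics/scene0.png

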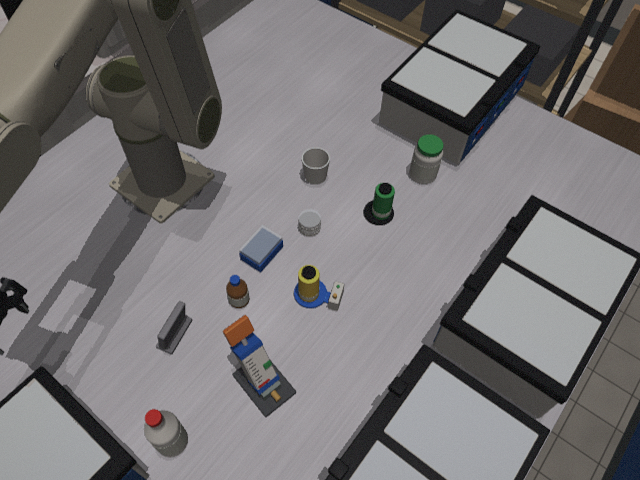

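The top view shows the yellow filter at about (340,231), the green one at (232,232), and the sampler with its orange paddle at (425,212). The scene view shows them at (309,285), (383,200) and (255,360), with the band on the sampler's far face.

```bash
cat >> h.py <<'E'
R={'yellow':((22,120,80),(35,255,255)),'green':((50,100,40),(80,255,255)),'blue':((100,150,90),(125,255,255)),'orange':((5,170,120),(16,255,255)),'red':((0,150,100),(4,255,255)),'black':((0,0,0),(180,255,45))}
def blobs(s,c,roi,amin=4):
    x0,y0,x1,y1=roi
    h=cv2.cvtColor(s['frame'],cv2.COLOR_BGR2HSV)[y0:y1,x0:x1]
    m=cv2.inRange(h,*map(np.array,R[c]));n,l,st,ce=cv2.connectedComponentsWithStats(m)
    return [(st[i,4],ce[i]+[x0,y0],(st[i,:4]+[x0,y0,0,0]).tolist(),cv2.minAreaRect(np.argwhere(l==i)[:,::-1].astype(np.float32)+np.float32([x0,y0]))) for i in np.argsort(-st[:,4]) if i and st[i,4]>=amin]
E
python3 - <<'E'
from h import *
t=snap('top');s=snap('scene')
for n,S,rois in(('top',t,dict(yellow=(320,210,360,250),green=(215,210,255,250),blue=(315,195,360,250),orange=(400,180,450,240),black=(215,210,255,250))),('scene',s,dict(yellow=(280,250,340,320),green=(355,170,410,230),blue=(280,250,350,320),orange=(215,310,265,350),black=(355,170,410,230)))):
  for c,q in rois.items():
    for b in blobs(S,c,q,12)[:3]: print(n,c,b[0],b[1].round(1),b[2],[np.round(x,1) for x in b[3]])
a=t['frame'][180:255,310:450];b=s['frame'][310:420,215:325]
cv2.imwrite('pics/c1.png',np.hstack([cv2.resize(a,None,fx=3,fy=3,interpolation=2)[:225,240:],cv2.resize(t['frame'][210:255,210:260],(250,225),interpolation=2)]))
cv2.imwrite('pics/c2.png',cv2.resize(np.hstack([b,s['frame'][250:360,270:380]])[:,:160],None,fx=5,fy=5,interpolation=2))
E
```

```text
top yellow 171 [341.1 229.1] [333, 219, 17, 20] [array([341. , 228.5]), array([19., 16.]), np.float64(90.0)]
top green 230 [231.3 228.6] [220, 218, 22, 20] [array([230.5, 228. ]), array([21.5, 17.4]), np.float64(26.6)]
top blue 232 [335.8 232.1] [327, 214, 26, 31] [array([337. , 230.5]), array([30.4, 23.3]), np.float64(45.0)]
top orange 161 [429.2 225. ] [419, 220, 22, 11] [array([429.7, 225. ]), array([21.7,  7.7]), np.float64(9.5)]
top black 62 [233.9 240.1] [227, 237, 16, 7] [array([234.5, 240. ]), array([ 6., 15.]), np.float64(90.0)]
scene yellow 352 [308.9 283.1] [298, 265, 21, 32] [array([308. , 280.5]), array([31., 20.]), np.float64(90.0)]
scene green 381 [383.1 200.6] [373, 184, 22, 30] [array([383.3, 199. ]), array([18.6, 28.4]), np.float64(10.3)]
scene green 20 [381.2 217.7] [375, 216, 14, 4] [array([381.5, 217.5]), array([ 3., 13.]), np.float64(90.0)]
scene blue 326 [314.  297.2] [294, 282, 36, 26] [array([311.8, 295.1]), array([23.9, 35. ]), np.float64(82.6)]
scene orange 446 [238.8 329.9] [224, 316, 30, 30] [array([238.6, 329.8]), array([17.5, 28.6]), np.float64(54.0)]
scene black 295 [375.3 214.6] [364, 200, 30, 25] [array([377.6, 213.6]), array([28.7, 22.1]), np.float64(29.4)]
scene black 113 [384.8 188.2] [379, 183, 13, 11] [array([385., 188.]), array([10., 12.]), np.float64(90.0)]
```

View pics/c2.png

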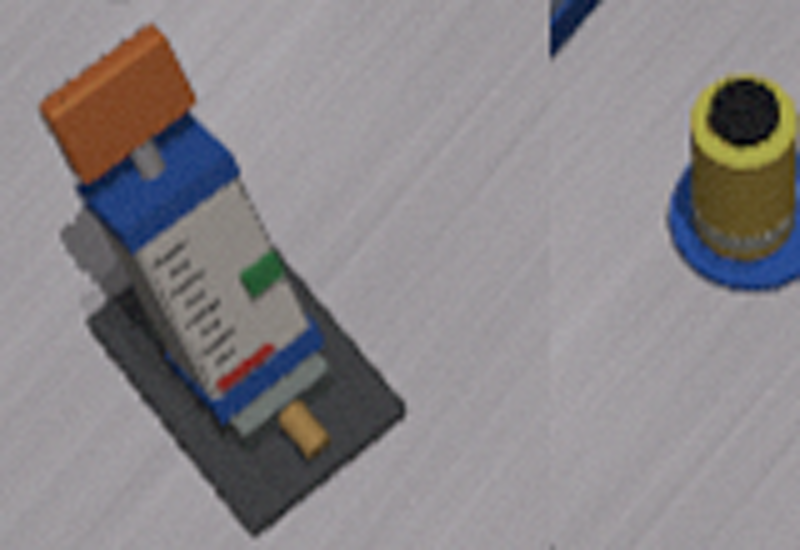

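The crop shows the sampler clearly: paddle at scene px (239,330), red pointer near (264,384), green band near (268,365). I'll compute rough positions now.

Run:
```python
from h import *
t=snap('top');s=snap('scene')
bl=lambda S,q:[(b[0],b[1].round(1)) for b in blobs(S,'black',q,10)[:2]]
print(bl(t,(333,219,351,240)),bl(s,(298,263,320,285)),bl(t,(222,218,243,238)))
ys=blobs(s,'black',(298,263,320,285))[0][1];print('yel scene',onz(s,*ys,118))
gs=blobs(s,'black',(370,180,396,195))[0][1];print('grn scene',onz(s,*gs,118))
for b in (blobs(t,'black',(333,219,351,240))[:1]+blobs(t,'black',(222,218,243,238))[:1]):print('top',onz(t,*b[1],118))
# manifold in scene, tops: blob px (337,294)
print('manifold',onz(s,337,290,45))
o=blobs(s,'orange',(215,310,265,350))[0][1];ot=blobs(t,'orange',(400,180,450,240))[0][1]
print('paddle',two(s,o,t,ot))
# sampler foot corners scene
f=lambda x,y:onz(s,x/5+215,y/5+310,12)
c=[f(405,410),f(255,535),f(90,320)];print('foot',np.round(c,1).tolist())
d=c[1]-c[2];print('yaw',np.degrees(np.arctan2(d[1],d[0])),np.linalg.norm(d),np.linalg.norm(c[0]-c[1]))
d=c[0]-c[1];print('yaw',np.degrees(np.arctan2(d[1],d[0]))-90)
```

```text
[] [(np.int32(135), array([308.4, 272.1]))] []
yel scene [560.87081925 -27.17985738 118.        ]
grn scene [562.11526936 292.94836528 118.        ]
manifold [621.95297509   9.14912078  45.        ]
paddle (array([ 554.43495025, -258.15019071,  184.32047004]), np.float64(3.111952690003421))
foot [[695.8, -244.3, 12.0], [678.8, -329.8, 12.0], [554.0, -301.8, 12.0]]
yaw -12.639364660715742 127.86012481275866 87.13691154531584
yaw -11.261446872189268
```

servo_tool(
  plan=[
    [[0.035, 0.045, 0.01, -2.2, 0.085], [0.035, 0.045, 0.01, -2.2, 0.085], [0.035, 0.045, 0.01, -2.2, 0.085], [0.03, 0.045, 0, -2.2, 0.085], [0.03, 0.045, 0, -2.2, 0.085], [0.03, 0.045, 0, -2.2, 0.085], [0.02, 0.045, 0, -2.2, 0.085], [0.02, 0.045, 0, -2.2, 0.085], [0.02, 0.045, 0, -2.2, 0.085], [0, 0.045, 0, -2.2, 0.085]],
  ],
)

```text
time: 1.3
tool_pos: [460.3, -132.5, 329.8]
tcp_rot: [-180.0, -0.0, -0.0]
ft_force: [-1.0, 1.1, -0.3]
finger_gap: 84.8
grip_force: 0.0
```

servo_tool(
  plan=[
    [[0.03, 0.05, 0, 0, 0.085], [0.03, 0.055, 0, 0, 0.085]],
  ],
)

```text
out of range
```

servo_tool(
  plan=[
    [[0.03, 0.045, 0, 0, 0.085], [0.03, 0.045, 0, 0, 0.085], [0, 0, 0, 0, 0.085], [0, 0, 0, 0, 0.085]],
  ],
)

```text
time: 1.7
tool_pos: [514.8, -50.3, 329.6]
tcp_rot: [180.0, 0.0, 0.2]
ft_force: [0.2, 0.3, 0.1]
finger_gap: 84.8
grip_force: 0.0
```

Run:
```python
from h import *
w=snap('wrist','w1.png');print(w['fx'],np.round(w['cam_to_world'],3).tolist(),sense()['tool_pos'])
print(proj(w,[561,-27,118]))
```

```text
357.1214621481948 [[0.006, -0.95, -0.313, 595.194], [-1.0, -0.005, -0.002, -50.035], [0.0, 0.313, -0.95, 399.412], [0.0, 0.0, 0.0, 1.0]] [514.5074908  -51.35288855 329.59787835]
(np.float64(289.6680208516599), np.float64(167.95058001767478))
```

View pics/w1.png

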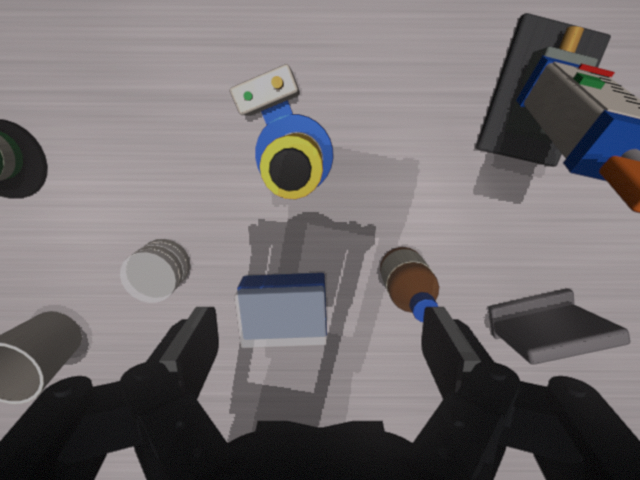

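The wrist view shows the yellow cap at (292,170), the blue disc at about (294,152) and the manifold at (265,88). The sampler is top right, with its foot corners at (530,14), (608,35) and (477,150).

```bash
cat >> h.py <<'E'
from scipy.optimize import least_squares
def circ(P,r,c0=None):
    P=np.array(P)[:,:2];c0=P.mean(0) if c0 is None else c0
    q=least_squares(lambda c:np.hypot(*(P-c).T)-r,c0,loss='soft_l1',f_scale=1.)
    return q.x,np.median(abs(q.fun))
def edge(s,c,roi):
    x0,y0,x1,y1=roi;h=cv2.cvtColor(s['frame'],cv2.COLOR_BGR2HSV)[y0:y1,x0:x1]
    m=cv2.inRange(h,*map(np.array,R[c]));C=max(cv2.findContours(m,0,1)[0],key=cv2.contourArea)
    return C[:,0]+[x0,y0]
E
python3 - <<'E'
from h import *
w=snap('wrist')
y=edge(w,'yellow',(240,115,350,215));h=cv2.convexHull(y.astype(np.int32))[:,0]
print('ytop',circ([onz(w,*p,106) for p in y if p[1]>165],26))
k=edge(w,'black',(262,140,322,198));print('cap',circ([onz(w,*p,118) for p in k],17))
b=edge(w,'blue',(245,100,345,215));P=[onz(w,*p,6) for p in b if p[0]>294 and p[1]<175 or p[0]<265]
print('disc',circ(P,42,np.array([560,-30])))
m=[onz(w,*p,45)for p in((229,95),(290,65),(299,95))];print('manif',np.round(m,0).tolist())
f=[onz(w,*p,12)for p in((608,35),(530,14),(477,150))];print(np.round(f,1).tolist())
for a,b in((0,1),(1,2)):
    d=f[b]-f[a];print(np.degrees(np.arctan2(d[1],d[0])),np.hypot(*d[:2]))
E
```

```text
ytop (array([561.32540676, -26.82821315]), np.float64(0.440204327862336))
cap (array([558.62186345, -25.9142624 ]), np.float64(3.0651508864576815))
disc (array([559.81570905, -21.17601607]), np.float64(2.720466631770851))
manif [[618.0, 32.0, 45.0], [643.0, -25.0, 45.0], [618.0, -32.0, 45.0]]
[[675.2, -328.4, 12.0], [692.5, -250.1, 12.0], [567.3, -217.7, 12.0]]
77.54142598816846 80.21750307549942
165.47465380804036 129.4013179488139
```

servo_tool(
  plan=[
    [[0.023, 0.012, 0, 0, 0.085], [0.0235, 0.012, -0.02, 0, 0.085], [0, 0, -0.03, 0, 0.085], [0, 0, -0.03, 0, 0.085], [0, 0, -0.025, 0, 0.085], [0, 0, -0.01, 0, 0.085], [0, 0, 0, 0, 0.085]],
  ],
)

```text
time: 2.5
tool_pos: [559.9, -28.6, 213.3]
tcp_rot: [-180.0, 0.2, -0.1]
ft_force: [-0.5, 0.4, -0.4]
finger_gap: 85.2
grip_force: 0.0
```

servo_tool(
  plan=[
    [[0.001, 0.0015, -0.02, 0, 0.085], [0, 0, -0.025, 0, 0.085], [0, 0, -0.02, 0, 0.085], [0, 0, -0.01, 0, 0.085], [0, 0, -0.003, 0, 0.085], [0, 0, 0, 0, 0.085], [0, 0, 0, 0, 0.06], [0, 0, 0, 0, 0.045], [0, 0, 0, 0, 0.045], [0, 0, 0, 0, 0.045]],
  ],
  force=30,
)

```text
time: 3.5
tool_pos: [562.9, -26.1, 138.1]
tcp_rot: [180.0, -0.1, 0.1]
ft_force: [-0.5, -1.5, 6.9]
finger_gap: 51.4
grip_force: 31.8
```

servo_tool(
  plan=[
    [[0, 0, 0, 0, 0.045], [0, 0, 0, 0, 0.045], [0, 0, 0, 0, 0.045], [0, 0, 0, 0, 0.045]],
  ],
  force=30,
)

```text
time: 3.9
tool_pos: [562.9, -26.2, 138.1]
tcp_rot: [180.0, -0.1, 0.0]
ft_force: [-1.2, -1.9, 6.6]
finger_gap: 50.7
grip_force: 31.8
```

servo_tool(
  plan=[
    [[0, 0, 0.01, 0, 0.045], [0, 0, 0.025, 0, 0.045], [0, 0, 0.03, 0, 0.045], [0, 0.02, 0.01, 0, 0.045], [0.006, 0.03, 0, 0, 0.045], [0.006, 0.03, 0, 0, 0.045], [0.006, 0.03, 0, 0, 0.045], [0.006, 0.03, 0, 0, 0.045], [0.003, 0.016, 0, 0, 0.045], [0, 0, 0, 0, 0.045]],
  ],
)

```text
time: 4.9
tool_pos: [589.0, 132.0, 211.8]
tcp_rot: [-180.0, 0.0, 0.2]
ft_force: [0.1, -0.8, -1.8]
finger_gap: 51.0
grip_force: 32.1
```

servo_tool(
  plan=[
    [[0, 0, -0.01, 0, 0.045], [0, 0, -0.02, 0, 0.045], [0, 0, -0.02, 0, 0.045], [0, 0, -0.01, 0, 0.045], [0, 0, -0.008, 0, 0.045], [0, 0, 0, 0, 0.045], [0, 0, 0, 0, 0.045]],
  ],
)

```text
time: 5.6
tool_pos: [589.5, 129.7, 144.4]
tcp_rot: [-180.0, -0.0, 0.0]
ft_force: [0.2, -0.1, -1.8]
finger_gap: 51.1
grip_force: 32.1
```

servo_tool(
  plan=[
    [[0, 0, -0.003, 0, 0.045], [0, 0, -0.003, 0, 0.045], [0, 0, -0.002, 0, 0.045], [0, 0, -0.002, 0, 0.045], [0, 0, -0.001, 0, 0.045], [0, 0, -0.001, 0, 0.045], [0, 0, 0, 0, 0.045], [0, 0, 0, 0, 0.045]],
  ],
)

```text
time: 6.4
tool_pos: [589.3, 130.0, 132.1]
tcp_rot: [-180.0, -0.0, 0.1]
ft_force: [-1.0, -0.6, 2.1]
finger_gap: 50.6
grip_force: 32.4
```

servo_tool(
  plan=[
    [[0, 0, 0, 0, 0.056], [0, 0, 0, 0, 0.065], [0, 0, 0, 0, 0.085], [0, 0, 0, 0, 0.085], [0, 0, 0.01, 0, 0.085], [0, 0, 0.03, 0, 0.085], [0, 0, 0.04, 0, 0.085], [0, 0, 0.05, 0, 0.085], [0, 0, 0.05, 0, 0.085], [0, 0, 0.02, 0, 0.085]],
  ],
)

```text
time: 7.4
tool_pos: [590.6, 130.3, 339.7]
tcp_rot: [-179.9, -0.5, 0.0]
ft_force: [1.2, 0.3, 0.7]
finger_gap: 85.1
grip_force: 0.0
```

servo_tool(
  plan=[
    [[-0.03, 0, 0, 0, 0.085], [-0.03, 0, 0, 0, 0.085], [-0.01, 0, 0, 0, 0.085], [0, 0, 0, 0, 0.085], [0, 0, 0, 0, 0.085]],
  ],
)

```text
time: 7.9
tool_pos: [519.6, 130.0, 332.4]
tcp_rot: [-180.0, -0.1, 0.0]
ft_force: [0.8, 0.1, 0.6]
finger_gap: 85.2
grip_force: 0.0
```

Run:
```python
from h import *
w=snap('wrist','w2.png');print(sense()['tool_pos'],np.round(w['cam_to_world'],3).tolist())
```

```text
[519.83694939 129.96646316 332.18414741] [[0.003, -0.951, -0.311, 599.846], [-1.0, -0.002, -0.001, 130.014], [0.0, 0.311, -0.951, 402.44], [0.0, 0.0, 0.0, 1.0]]
```

View pics/w2.png

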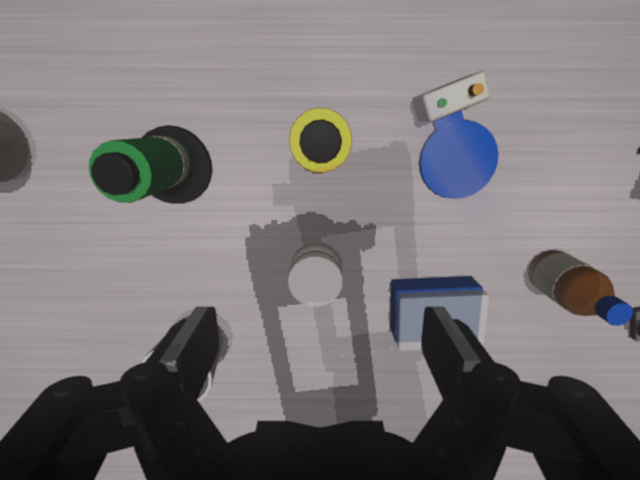

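The blue disc is fully bare at (458,159), the yellow filter stands at (321,140), and the green filter has its top at (120,170) with the black disc at (177,165).

Run:
```python
from h import *
w=snap('wrist')
b=edge(w,'blue',(405,90,510,205))
print('inlet',circ([onz(w,*p,6) for p in b if p[1]>130],42))
y=edge(w,'yellow',(280,100,360,180));print('yellow',circ([onz(w,*p,100) for p in y],26))
g=edge(w,'green',(80,125,200,210));g2=[p for p in g if p[0]<125]
print('green',circ([onz(w,*p,106) for p in g2],26))
k=edge(w,'black',(142,120,225,210));k2=[p for p in k if p[0]>188 or p[1]>196 and p[0]>165]
print('spare',circ([onz(w,*p,6) for p in k2],42,np.array([560,290])))
```

```text
inlet (array([596.28369436, -63.24196126]), np.float64(5.563350228428028))
yellow (array([585.89456584, 129.55461912]), np.float64(1.2212326289187736))
green (array([560.47484952, 291.20760875]), np.float64(1.1277259082625957))
spare (array([556.14335913, 292.38239713]), np.float64(0.8404071503619903))
```

Run:
```python
from h import *
w=snap('wrist');t=snap('top');s=snap('scene')
R['blue']=((100,120,60),(130,255,255))
b=edge(w,'blue',(405,118,510,205));print(len(b),b.min(0),b.max(0))
P=np.array([onz(w,*p,6) for p in b if p[1]>135]);print(P.min(0),P.max(0),circ(P,42,np.array([558,-27])))
print('blob',onz(w,*np.mean([b.min(0),b.max(0)],0),6))
b=edge(s,'blue',(285,270,335,310));print('scene',circ([onz(s,*p,6) for p in b if p[0]<318],42,np.array([558,-27])))
y=edge(w,'yellow',(280,100,360,180));print('yel',[onz(w,*np.mean([y.min(0),y.max(0)],0),100)],y.min(0),y.max(0))
k=edge(w,'black',(295,115,345,165));print('yel cap',onz(w,*np.mean([k.min(0),k.max(0)],0),112))
k=edge(s,'black',(355,170,410,230));print('spare scene',circ([onz(s,*p,6) for p in k if p[0]<374 or p[1]>216],42,np.array([558,292])))
```

```text
228 [420 118] [497 197]
[520.75221602 -63.27422342   6.        ] [586.67136708  20.4334588    6.        ] (array([562.84379003, -21.24390408]), np.float64(0.5491547383994089))
blob [564.1738561  -20.91127499   6.        ]
scene (array([562.25475708, -20.4058342 ]), np.float64(0.5825191660493125))
yel [array([586.41223325, 129.94394376, 100.        ])] [289 108] [350 172]
yel cap [578.19895783 126.76264541 112.        ]
spare scene (array([556.68861584, 296.10135635]), np.float64(2.755739482854146))
```

servo_tool(
  plan=[
    [[0.01, 0.035, 0, 0, 0.085], [0.01, 0.035, 0, 0, 0.085], [0.01, 0.035, -0.01, 0, 0.085], [0.007, 0.035, -0.03, 0, 0.085], [0.004, 0.022, -0.03, 0, 0.085], [0, 0, -0.03, 0, 0.085], [0, 0, -0.02, 0, 0.085], [0, 0, 0, 0, 0.085], [0, 0, 0, 0, 0.085]],
  ],
)

```text
time: 9.05
tool_pos: [560.3, 291.9, 211.7]
tcp_rot: [180.0, 0.0, 0.0]
ft_force: [0.3, 0.3, 0.8]
finger_gap: 84.8
grip_force: 0.0
```

servo_tool(
  plan=[
    [[0.0005, 0, -0.02, 0, 0.085], [0, 0, -0.025, 0, 0.085], [0, 0, -0.018, 0, 0.085], [0, 0, -0.008, 0, 0.085], [0, 0, -0.002, 0, 0.085], [0, 0, 0, 0, 0.085], [0, 0, 0, 0, 0.06], [0, 0, 0, 0, 0.045], [0, 0, 0, 0, 0.045], [0, 0, 0, 0, 0.045]],
  ],
)

```text
time: 10.05
tool_pos: [561.4, 292.5, 140.3]
tcp_rot: [-179.9, -0.1, 0.1]
ft_force: [-0.4, 1.2, 5.8]
finger_gap: 51.3
grip_force: 31.0
```

servo_tool(
  plan=[
    [[0, 0, 0, 0, 0.045], [0, 0, 0, 0, 0.045]],
  ],
)

```text
time: 10.25
tool_pos: [561.4, 292.5, 140.3]
tcp_rot: [-179.9, -0.1, 0.1]
ft_force: [0.5, 0.8, 6.0]
finger_gap: 51.2
grip_force: 31.0
```

servo_tool(
  plan=[
    [[0, 0, 0.01, 0, 0.045], [0, 0, 0.03, 0, 0.045], [0, 0, 0.04, 0, 0.045], [0, -0.02, 0.04, 0, 0.045], [0, -0.035, 0.03, 0, 0.045], [0, -0.04, 0, 0, 0.045], [0, -0.035, 0, 0, 0.045], [0, -0.03, 0, 0, 0.045], [0, 0, 0, 0, 0.045], [0, 0, 0, 0, 0.045]],
  ],
)

```text
time: 11.25
tool_pos: [560.4, 131.3, 288.8]
tcp_rot: [-180.0, 0.0, -0.1]
ft_force: [-0.2, -0.2, -1.7]
finger_gap: 51.6
grip_force: 32.3
```

Run:
```python
from h import *
w=snap('wrist','w3.png');print(sense()['tool_pos'],proj(w,[558,293,6]))
c=tuple(map(int,proj(w,[558,293,6])));x,y=c
h=cv2.cvtColor(w['frame'],cv2.COLOR_BGR2HSV);m=cv2.inRange(h,(0,0,0),(180,255,60))
m[:,:max(0,x-75)]=0;m[:,x+75:]=0;m[:max(0,y-75)]=0;m[y+75:]=0
cs=max(cv2.findContours(m,0,1)[0],key=cv2.contourArea)[:,0];print(cs.min(0),cs.max(0))
print(circ([onz(w,*p,6) for p in cs],42,np.array([558,293])))
```

```text
[560.40234668 132.09719069 288.74802156] (np.float64(159.38621970406942), np.float64(207.95944352710683))
[121 169] [203 248]
(array([555.37198004, 290.61287213]), np.float64(0.8608085284321092))
```

View pics/w3.png

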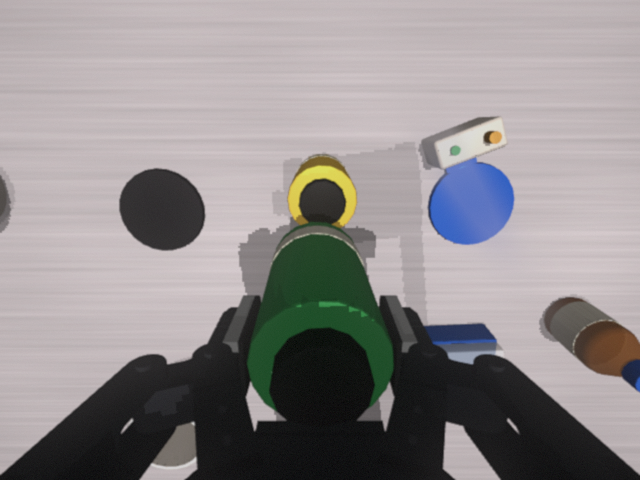

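The wrist view shows both discs bare, black at (162,208) and blue at (471,203), with the green filter held upright and the yellow one below it.

servo_tool(
  plan=[
    [[0.0, -0.02, 0, 0, 0.045], [0.002, -0.04, 0, 0, 0.045], [0, -0.04, 0, 0, 0.045], [0, -0.035, 0, 0, 0.045], [0, -0.017, -0.01, 0, 0.045], [0, 0, -0.03, 0, 0.045], [0, 0, -0.035, 0, 0.045], [0, 0, -0.035, 0, 0.045], [0, 0, -0.018, 0, 0.045], [0, 0, 0, 0, 0.045]],
  ],
)

```text
time: 12.3
tool_pos: [560.3, -18.5, 156.8]
tcp_rot: [-179.9, 0.4, 0.1]
ft_force: [-0.8, -0.3, -2.9]
finger_gap: 51.6
grip_force: 32.5
```

```bash
python3 -c "
from h import *
s=sense();print(s['tool_pos'],s['ft_force'])"
```

```text
[560.26171085 -18.53090813 156.81036667] [-0.75738045 -0.31994739 -2.92273948]
```

servo_tool(
  plan=[
    [[0.002, -0.002, -0.004, 0, 0.045], [0, 0, -0.003, 0, 0.045], [0, 0, -0.002, 0, 0.045], [0, 0, -0.001, 0, 0.045], [0, 0, 0, 0, 0.045], [0, 0, 0, 0, 0.045]],
  ],
)

```text
time: 12.9
tool_pos: [564.8, -22.0, 151.2]
tcp_rot: [180.0, -0.0, 0.0]
ft_force: [-0.6, -0.2, -1.8]
finger_gap: 51.8
grip_force: 32.5
```

servo_tool(
  plan=[
    [[-0.0015, 0.0005, -0.003, 0, 0.045], [0, 0, -0.003, 0, 0.045], [0, 0, -0.002, 0, 0.045], [0, 0, -0.0015, 0, 0.045], [0, 0, -0.001, 0, 0.045], [0, 0, 0, 0, 0.045], [0, 0, 0, 0, 0.045], [0, 0, 0, 0, 0.045]],
  ],
)

```text
time: 13.7
tool_pos: [563.2, -21.5, 140.4]
tcp_rot: [-180.0, -0.0, 0.0]
ft_force: [0.4, -0.0, -1.3]
finger_gap: 51.4
grip_force: 32.5
```

servo_tool(
  plan=[
    [[0, 0, -0.001, 0, 0.045], [0, 0, -0.001, 0, 0.045], [0, 0, 0, 0, 0.045], [0, 0, 0, 0, 0.045]],
  ],
)

```text
time: 14.1
tool_pos: [564.1, -21.3, 140.2]
tcp_rot: [-180.0, -0.1, 0.1]
ft_force: [-2.9, 1.0, 9.9]
finger_gap: 51.3
grip_force: 32.5
```

servo_tool(
  plan=[
    [[0, 0, 0.001, 0, 0.045], [0, 0, 0, 0, 0.056], [0, 0, 0, 0, 0.065], [0, 0, 0, 0, 0.085], [0, 0, 0, 0, 0.085], [0, 0, 0.01, 0, 0.085], [0, 0, 0.03, 0, 0.085], [0, 0, 0.04, 0, 0.085], [0, 0, 0.03, 0, 0.085], [0, 0, 0, 0, 0.085]],
  ],
)

```text
time: 15.1
tool_pos: [565.8, -21.8, 256.2]
tcp_rot: [179.9, -0.6, 0.0]
ft_force: [-0.0, -0.3, 0.1]
finger_gap: 84.9
grip_force: 0.0
```

servo_tool(
  plan=[
    [[0, 0.03, 0.01, 0, 0.085], [0.004, 0.04, 0, 0, 0.085], [0.01, 0.04, 0, 0, 0.085], [0.01, 0.03, 0, 0, 0.085], [0, 0.011, -0.02, 0, 0.085], [0, 0, -0.02, 0, 0.085], [0, 0, 0, 0, 0.085], [0, 0, 0, 0, 0.085]],
  ],
)

```text
time: 15.9
tool_pos: [586.7, 129.3, 219.0]
tcp_rot: [180.0, 0.1, 0.0]
ft_force: [-0.3, -0.2, 0.5]
finger_gap: 84.9
grip_force: 0.0
```

Run:
```python
from h import *
print(sense()['tool_pos'])
s=snap('scene');t=snap('top')
w=snap('wrist','w4.png')
k=blobs(s,'black',(295,255,325,285),30)[0];print('green cap scene',onz(s,*k[1],118),k[0])
yb=blobs(s,'yellow',(300,200,380,270),30)[0];print(yb[2])
```

```text
[586.70321044 129.32276854 219.01084249]
green cap scene [564.44743956 -20.34099946 118.        ] 141
[345, 234, 21, 27]
```

servo_tool(
  plan=[
    [[0.0005, 0.0005, -0.02, 0, 0.085], [0, 0, -0.03, 0, 0.085], [0, 0, -0.022, 0, 0.085], [0, 0, -0.01, 0, 0.085], [0, 0, -0.003, 0, 0.085], [0, 0, 0, 0, 0.085], [0, 0, 0, 0, 0.06], [0, 0, 0, 0, 0.045], [0, 0, 0, 0, 0.045], [0, 0, 0, 0, 0.045]],
  ],
)

```text
time: 17.05
tool_pos: [588.5, 130.0, 135.8]
tcp_rot: [-180.0, -0.1, 0.0]
ft_force: [-1.6, -2.4, 6.6]
finger_gap: 50.7
grip_force: 31.7
```

servo_tool(
  plan=[
    [[0, 0, 0, 0, 0.045], [0, 0, 0, 0, 0.045]],
  ],
)

```text
time: 17.25
tool_pos: [588.5, 130.0, 135.7]
tcp_rot: [-180.0, -0.1, 0.0]
ft_force: [-1.7, -1.2, 6.9]
finger_gap: 50.9
grip_force: 31.7
```

servo_tool(
  plan=[
    [[0, 0, 0.01, 0, 0.045], [0, 0, 0.03, 0, 0.045], [0, 0.02, 0.02, 0, 0.045], [-0.01, 0.04, 0, 0, 0.045], [-0.01, 0.04, 0, 0, 0.045], [-0.01, 0.04, 0, 0, 0.045], [-0.0015, 0.021, -0.01, 0, 0.045], [0, 0, -0.02, 0, 0.045], [0, 0, -0.008, 0, 0.045], [0, 0, 0, 0, 0.045]],
  ],
)

```text
time: 18.25
tool_pos: [554.8, 290.3, 154.3]
tcp_rot: [179.9, 0.2, 0.0]
ft_force: [-1.0, 0.4, -2.1]
finger_gap: 50.6
grip_force: 32.1
```

servo_tool(
  plan=[
    [[0, 0, 0, 0, 0.045], [0, 0, 0, 0, 0.045]],
  ],
)

```text
time: 18.45
tool_pos: [556.9, 290.6, 157.5]
tcp_rot: [-180.0, -0.1, -0.0]
ft_force: [0.4, 0.9, -2.6]
finger_gap: 50.8
grip_force: 32.2
```

servo_tool(
  plan=[
    [[0, 0, -0.004, 0, 0.045], [0, 0, -0.004, 0, 0.045], [0, 0, -0.003, 0, 0.045], [0, 0, -0.002, 0, 0.045], [0, 0, -0.001, 0, 0.045], [0, 0, -0.001, 0, 0.045], [0, 0, 0, 0, 0.045], [0, 0, 0, 0, 0.045]],
  ],
)

```text
time: 19.25
tool_pos: [556.3, 291.0, 141.9]
tcp_rot: [-180.0, -0.0, 0.0]
ft_force: [-1.2, -0.9, 3.3]
finger_gap: 50.5
grip_force: 32.7
```

servo_tool(
  plan=[
    [[0, 0, 0, 0, 0.056], [0, 0, 0, 0, 0.065], [0, 0, 0, 0, 0.085], [0, 0, 0, 0, 0.085], [0, 0, 0.01, 0, 0.085], [0, 0, 0.03, 0, 0.085], [0, 0, 0.04, 0, 0.085], [0, 0, 0.045, 0, 0.085], [0, 0, 0.045, 0, 0.085], [0, -0.01, 0.02, 0, 0.085]],
  ],
)

```text
time: 20.25
tool_pos: [557.1, 282.3, 338.3]
tcp_rot: [-179.8, -0.4, 0.1]
ft_force: [0.1, -0.2, 0.5]
finger_gap: 85.0
grip_force: 0.0
```

servo_tool(
  plan=[
    [[-0.01, -0.04, 0, -1.2, 0.085], [-0.01, -0.045, 0, -1.3, 0.085], [-0.01, -0.045, 0, -1.3, 0.085], [-0.01, -0.045, 0, -1.3, 0.085], [-0.01, -0.045, 0, -1.3, 0.085], [-0.01, -0.045, 0, -1.3, 0.085], [-0.01, -0.045, 0, -1.3, 0.085], [0, -0.045, 0, -1.3, 0.085], [0, -0.045, 0, -1.3, 0.085], [0, -0.04, 0, -0.9, 0.085]],
  ],
)

```text
time: 21.25
tool_pos: [485.7, -161.1, 332.6]
tcp_rot: [180.0, -0.1, -12.5]
ft_force: [0.6, 1.2, -0.7]
finger_gap: 85.2
grip_force: 0.0
```

servo_tool(
  plan=[
    [[0, -0.03, 0, 0, 0.085], [0, 0, 0, 0, 0.085], [0, 0, 0, 0, 0.085]],
  ],
)

```text
time: 21.55
tool_pos: [486.0, -189.4, 331.9]
tcp_rot: [-180.0, -0.0, -12.6]
ft_force: [0.6, 0.3, -0.7]
finger_gap: 85.0
grip_force: 0.0
```

Run:
```python
from h import *
print(sense()['tool_pos'],sense()['tcp_rot'])
s=snap('scene','s5.png');w=snap('wrist','w5.png')
for n,p in(('spare',(370,180,396,195)),('inlet',(295,255,325,285))):
    k=blobs(s,'black',p,30)[0];print(n,onz(s,*k[1],118),k[0])
print(proj(w,[553,-258,188]))
cv2.imwrite('pics/m5.png',np.hstack([w['frame'],cv2.resize(s['frame'][170:410,220:300],(160,480))]))
```

```text
[ 485.97708721 -189.42154649  331.89326431] [-1.79984686e+02 -2.49159112e-02 -1.25520681e+01]
spare [555.27925348 288.45046676 118.        ] 108
inlet [564.35214372 -20.39209912 118.        ] 142
(np.float64(413.26310153579715), np.float64(122.4772245769898))
```

View pics/m5.png

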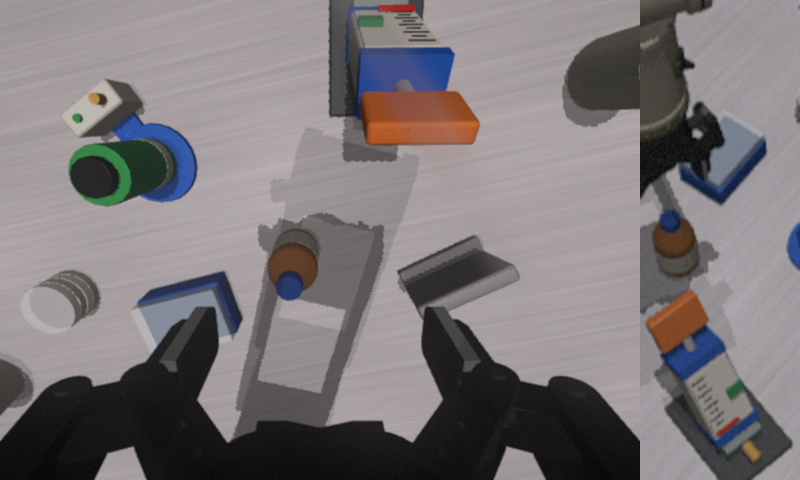

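Both filters are in place. The paddle shows at wrist (420,112), with its upper face's corners near (360,93), (470,93), (478,126) and (367,125). The sampler lines up with the tool yaw.

Run:
```python
from h import *
w=snap('wrist');s=snap('scene');y=np.radians(-12.5);ex=np.array([np.cos(y),np.sin(y),0])
for S,p in((s,(238.5,330.8)),(w,(419,109))):
    print('grip',onz(S,*p,187.5)-8*ex)
print(two(s,(238.5,330.8),w,(419,109)))
for a,b in(((362,92),(475,94)),):
    p,q=onz(w,*a,187),onz(w,*b,187);print(np.degrees(np.arctan2(*(p-q)[[1,0]])),np.hypot(*(p-q)[:2]))
o=[b for b in blobs(w,'orange',(340,70,500,160),50)][:2];print([(b[0],b[2]) for b in o])
# pointer and band on scene: rays onto housing upper far face
for c,q in(('red',(255,375,275,395)),('green',(258,355,278,375))):
    for b in blobs(s,c,q,3)[:1]:print(c,b[0],b[1],b[2])
def face(origin,S,px):
    n=.899*ex+np.array([0,0,.438]);a=-.438*ex+np.array([0,0,.899])
    g=origin; P0=g+20*n; o,d=ray(S,*px);h=o+d*((P0-o)@n)/(d@n);return (h-g)@a,(h-g)@[-ex[1],ex[0],0]
g=(onz(s,238.5,330.8,187.5)-8*ex);g[2]=188
R['red']=((0,120,80),(6,255,255))
for c,q in(('red',(255,375,275,395)),('green',(258,355,278,375))):
    b=blobs(s,c,q,3)[0];print(c,b[0],b[1],face(g,s,b[1]))
```

```text
grip [ 549.6093241  -257.85514667  187.5       ]
grip [ 551.82002097 -259.992782    187.5       ]
(array([ 559.4777971 , -260.67275808,  192.2255043 ]), np.float64(0.6374941261618411))
76.73689180183753 63.111755725389365
[(np.int32(1543), [364, 93, 48, 52]), (np.int32(857), [441, 92, 39, 51])]
red 19 [263.42105263 383.21052632] [259, 379, 10, 9]
green 39 [267.1025641  364.28205128] [263, 361, 9, 8]
red 24 [263.875      382.66666667] (np.float64(-160.87912032882986), np.float64(-4.980174211943261))
green 39 [267.1025641  364.28205128] (np.float64(-120.90422037117409), np.float64(20.004401372538965))
```

servo_tool(
  plan=[
    [[0.02, -0.025, 0, 0, 0.085], [0.025, -0.025, 0, 0, 0.085], [0.02, -0.02, -0.02, 0, 0.085], [0, 0, -0.02, 0, 0.085], [0, 0, 0, 0, 0.085], [0, 0, 0, 0, 0.085]],
  ],
)

```text
time: 22.35
tool_pos: [551.0, -257.9, 291.3]
tcp_rot: [-180.0, 0.1, -12.4]
ft_force: [0.6, -0.4, 0.3]
finger_gap: 85.2
grip_force: 0.0
```

Run:
```python
from h import *
print(sense()['tool_pos'],sense()['tcp_rot'])
w=snap('wrist','w6.png')
R['orange']=((3,130,60),(18,255,255))
b=edge(w,'orange',(150,150,480,480));print(b.min(0),b.max(0),cv2.contourArea(b),[proj(w,[551,-259,z]) for z in(170,188,208)])
```

```text
[ 551.02867799 -257.89851883  291.25623487] [-1.79967135e+02  7.16242335e-02 -1.23844155e+01]
[262 235] [381 308] 8173.5 [(np.float64(321.2762789456043), np.float64(267.65277332364394)), (np.float64(321.4128707558949), np.float64(280.8225457746567)), (np.float64(321.5967654626607), np.float64(298.55312155295286))]
```

View pics/w6.png

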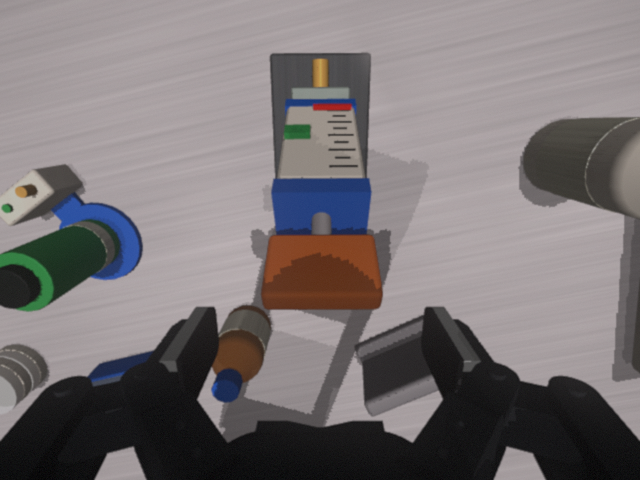

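The wrist view shows the paddle centred between the fingers (columns 262–381), square to the tool, with the pointer at (332,107) and the band at (298,131).

servo_tool(
  plan=[
    [[0, -0.001, -0.015, 0, 0.085], [0, 0, -0.02, 0, 0.085], [0, 0, -0.012, 0, 0.085], [0, 0, -0.006, 0, 0.085], [0, 0, 0, 0, 0.085], [0, 0, 0, 0, 0.07], [0, 0, 0, 0, 0.05], [0, 0, 0, 0, 0.05], [0, 0, 0, 0, 0.05], [0, 0, 0, 0, 0.05]],
  ],
  force=40,
)

```text
time: 23.4
tool_pos: [551.8, -259.2, 240.0]
tcp_rot: [-179.9, -0.1, -12.4]
ft_force: [-1.0, 5.7, 3.8]
finger_gap: 59.7
grip_force: 44.6
```

```bash
cat >> h.py <<'E'
def meas(f=None):
    w=snap('wrist',f);R['red']=((0,120,80),(6,255,255))
    y=np.radians(-12.5);ex=np.array([np.cos(y),np.sin(y),0])
    n=.899*ex+np.array([0,0,.438]);a=-.438*ex+np.array([0,0,.899]);g=np.array([551,-259,188.])
    v={}
    for c in('red','green'):
        h=cv2.cvtColor(w['frame'],cv2.COLOR_BGR2HSV)
        m=cv2.inRange(h,*map(np.array,R[c]));m[:,:245]=0;m[:,400:]=0
        k,l,st,ce=cv2.connectedComponentsWithStats(m);i=1+np.argmax(st[1:,4]);p=ce[i]
        o,d=ray(w,*p);q=o+d*((g+20*n-o)@n)/(d@n);v[c]=(q-g)@a;print(c,st[i].tolist(),p.round(1),round(v[c],1))
    print('pull left',v['green']-v['red']);s=sense();print(s['tool_pos'],s['ft_force'],s['finger_gap'],s['grip_force'],s['time'])
E
python3 -c "
from h import *
meas('w7.png')"
```

```text
red [310, 103, 46, 8, 302] [333.  106.9] -168.2
green [274, 128, 32, 17, 506] [289.6 136.5] -125.8
pull left 42.339741909457956
[ 551.8454218  -259.1871019   239.99345812] [-0.56665722  5.90233374  4.04368306] 59.312570797368224 44.64108467102051 23.45
```

servo_tool(
  plan=[
    [[-0.0013, 0.0003, 0.0027, 0, 0.05], [-0.0013, 0.0003, 0.0027, 0, 0.05], [-0.0013, 0.0003, 0.0027, 0, 0.05], [-0.0013, 0.0003, 0.0027, 0, 0.05], [-0.0013, 0.0003, 0.0027, 0, 0.05], [-0.0013, 0.0003, 0.0027, 0, 0.05], [-0.0013, 0.0003, 0.0027, 0, 0.05], [-0.0013, 0.0003, 0.0027, 0, 0.05], [0, 0, 0, 0, 0.05], [0, 0, 0, 0, 0.05]],
  ],
)

```text
time: 24.45
tool_pos: [541.9, -257.0, 260.7]
tcp_rot: [-179.9, -0.2, -12.4]
ft_force: [6.2, 2.3, -4.1]
finger_gap: 59.4
grip_force: 44.3
```

```bash
python3 -c "
from h import *
meas('w8.png')"
```

```text
red [310, 102, 47, 9, 354] [332.6 106. ] -146.9
green [277, 111, 30, 15, 417] [291.7 118.4] -127.4
pull left 19.49703045938341
[ 541.91006767 -257.01719607  260.6571416 ] [ 6.16014866  2.87672498 -4.07097708] 59.54095954009969 44.337193965911865 24.5
```

servo_tool(
  plan=[
    [[-0.0013, 0.0003, 0.0027, 0, 0.05], [-0.0013, 0.0003, 0.0027, 0, 0.05], [-0.0013, 0.0003, 0.0027, 0, 0.05], [-0.0013, 0.0003, 0.0027, 0, 0.05], [-0.0013, 0.0003, 0.0027, 0, 0.05], [-0.0009, 0.0002, 0.0018, 0, 0.05], [0, 0, 0, 0, 0.05], [0, 0, 0, 0, 0.05]],
  ],
)

```text
time: 25.3
tool_pos: [534.6, -255.4, 275.9]
tcp_rot: [-179.9, -0.2, -12.4]
ft_force: [7.4, 1.4, -4.0]
finger_gap: 59.5
grip_force: 44.3
```

Run:
```python
from h import *
meas('w9.png');s=snap('scene','s9.png')
w=cv2.imread('pics/w9.png')
cv2.imwrite('pics/m9.png',np.hstack([cv2.resize(w[50:250,240:400],(480,600)),cv2.resize(s['frame'][340:410,235:275],(300,600),interpolation=2)]))
```

```text
red [310, 103, 47, 8, 362] [332.8 106.4] -129.3
green [279, 100, 28, 14, 373] [293.1 106.6] -128.7
pull left 0.6170492217049741
[ 534.60805808 -255.44086863  275.86633259] [ 8.83147809  1.21786586 -4.89192877] 59.73400531010908 44.34446096420288 25.35
```

View pics/m9.png

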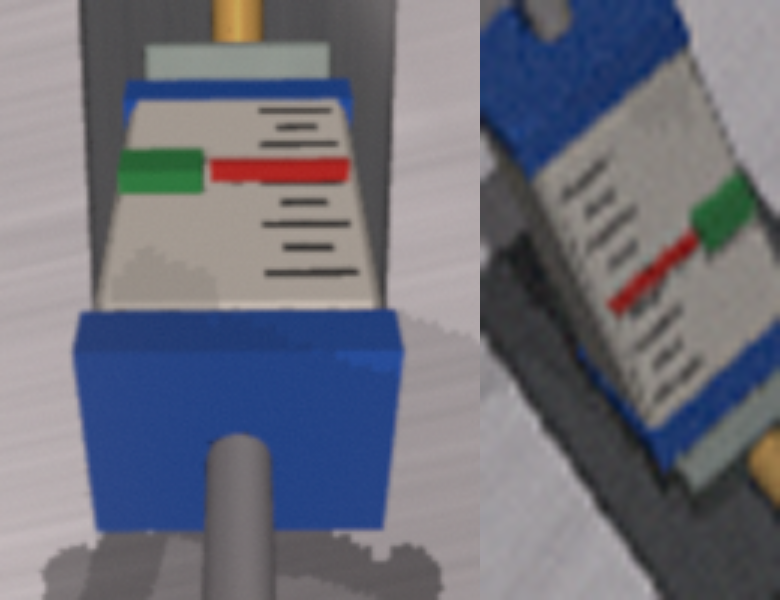

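The pointer stands in the middle of the green band in both views (wrist rows 170 vs 171 of the crop). I'll hold it, then ease it back.

servo_tool(
  plan=[
    [[0, 0, 0, 0, 0.05], [0, 0, 0, 0, 0.05], [0, 0, 0, 0, 0.05], [0, 0, 0, 0, 0.05], [0, 0, 0, 0, 0.05], [0, 0, 0, 0, 0.05], [0, 0, 0, 0, 0.05], [0, 0, 0, 0, 0.05], [0, 0, 0, 0, 0.05], [0, 0, 0, 0, 0.05]],
  ],
)

```text
time: 26.4
tool_pos: [534.6, -255.5, 275.8]
tcp_rot: [-179.9, -0.2, -12.4]
ft_force: [7.4, 1.3, -4.9]
finger_gap: 59.5
grip_force: 44.3
```

servo_tool(
  plan=[
    [[0, 0, 0, 0, 0.05], [0, 0, 0, 0, 0.05], [0.0013, -0.0003, -0.0027, 0, 0.05], [0.0013, -0.0003, -0.0027, 0, 0.05], [0.0013, -0.0003, -0.0027, 0, 0.05], [0.0013, -0.0003, -0.0027, 0, 0.05], [0.0013, -0.0003, -0.0027, 0, 0.05], [0.0013, -0.0003, -0.0027, 0, 0.05], [0.0013, -0.0003, -0.0027, 0, 0.05], [0.0013, -0.0003, -0.0027, 0, 0.05]],
  ],
)

```text
time: 27.4
tool_pos: [545.0, -257.7, 254.3]
tcp_rot: [-179.9, -0.2, -12.4]
ft_force: [5.4, 3.4, -2.1]
finger_gap: 59.2
grip_force: 44.7
```

servo_tool(
  plan=[
    [[0.0013, -0.0003, -0.0027, 0, 0.05], [0.0013, -0.0003, -0.0027, 0, 0.05], [0.0013, -0.0003, -0.0027, 0, 0.05], [0.0013, -0.0003, -0.0027, 0, 0.05], [0.0009, -0.0003, -0.0018, 0, 0.05], [0.0005, -0.0001, -0.0009, 0, 0.05], [0, 0, 0, 0, 0.05], [0, 0, 0, 0, 0.05]],
  ],
)

```text
time: 28.2
tool_pos: [551.4, -259.1, 240.8]
tcp_rot: [-179.9, -0.1, -12.4]
ft_force: [4.8, 3.3, -2.0]
finger_gap: 59.7
grip_force: 44.9
```

```bash
python3 -c "
from h import *
meas('w10.png')"
```

```text
red [310, 104, 46, 7, 274] [332.4 106.6] -167.9
green [274, 128, 32, 17, 526] [289.5 135.9] -125.7
pull left 42.13550992621599
[ 551.37545507 -259.09700343  240.81211817] [ 4.40728225  3.6170943  -2.82243711] 59.328570563328725 44.886433482170105 28.25
```

servo_tool(
  plan=[
    [[0.0005, -0.0001, -0.0009, 0, 0.05], [0, 0, 0, 0, 0.05], [0, 0, 0, 0, 0.064], [0, 0, 0, 0, 0.072], [0, 0, 0, 0, 0.085], [0, 0, 0, 0, 0.085], [0, 0, 0, 0, 0.085]],
  ],
)

```text
time: 28.95
tool_pos: [550.8, -260.1, 239.3]
tcp_rot: [180.0, -0.0, -12.5]
ft_force: [0.6, -0.2, -0.3]
finger_gap: 84.9
grip_force: 0.0
```

servo_tool(
  plan=[
    [[0, 0, 0.01, 0, 0.085], [0, 0, 0.02, 0, 0.085], [0, 0, 0.02, 0, 0.085], [-0.01, 0, 0.03, 0, 0.085], [-0.02, 0, 0.03, 0, 0.085], [-0.02, 0, 0.01, 0, 0.085], [0, 0, 0, 0, 0.085], [0, 0, 0, 0, 0.085]],
  ],
)

```text
time: 29.75
tool_pos: [500.9, -260.1, 360.0]
tcp_rot: [180.0, -0.1, -12.5]
ft_force: [0.9, -0.4, -0.6]
finger_gap: 85.1
grip_force: 0.0
```

```bash
python3 -c "
from h import *
meas('w11.png')
s=snap('scene','s11.png');t=snap('top')
for n,p in(('spare',(370,180,396,195)),('inlet',(295,255,325,285))):
    k=blobs(s,'black',p,30)[0];print(n,onz(s,*k[1],118),k[0])
a=cv2.imread('pics/scene0.png')
d=cv2.absdiff(a,s['frame']).max(2)
cv2.imwrite('pics/f11.png',s['frame'])
"
```

```text
red [300, 53, 32, 5, 144] [316.2  55.2] -175.7
green [274, 66, 22, 10, 215] [284.6  70.5] -133.0
pull left 42.68617701040395
[ 500.99990073 -259.90506407  358.96719215] [ 1.2584696  -0.90980043  0.84818809] 85.33033304648326 0.0 29.8
spare [555.15489996 288.39203901 118.        ] 109
inlet [564.35214372 -20.39209912 118.        ] 142
```

View pics/f11.png

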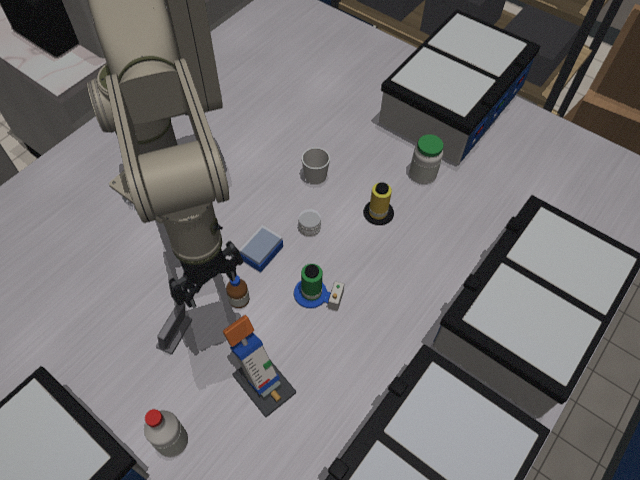

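The final scene shows green on the blue disc (312,283), yellow on the black disc (380,202), the paddle home and every bystander where it started.

```bash
python3 -c "
from h import *
print(r.hand_in())"
```

```text
the job is handed in; nothing more can be done
None
```

The job is handed in, with no verdict returned: the last pictures show the filters swapped and upright within about 3 mm of centre, the pointer was held mid-band for over a second and eased home, and no bystander visibly moved.

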